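# Shift the pulp mixer into third gear

### The job

Put the paper-pulp mixer into third gear for the next batch: with the fingertips, push its ball-topped gear lever out of the left-hand slot it was left in to the neutral cross channel of the H gate, across to the right, then forward, away from you, until it is fully home in third, the far right-hand slot. Push it gently and do not grip it, do not let it run back into fourth, the near right-hand slot, and do not disturb the jar on the gearbox or the other things on the table. Let go of the lever and come clear when it stands in third.

Things in the scene. Friction and masses are not known exactly. Their poses are not given: they have to be found in the camera images.
- mixer: Grey bench mixer for paper pulp, fixed, turned about the vertical: motor at its right (up to 178 mm high), gearbox with gear lever in the middle (deck 147 mm high, x -125 to 125, y -125 to 165 mm), steel trough at its left (y over 170 mm, 226 mm high). Origin on the table straight below the lever's neutral position; x points forward (away from the operator and robot), y left, z up.
- gate_centre (a point): Centre of the H gate, on the top face of its steel plate (124 x 104 mm), 172 mm above the table, axes as the mixer's. Slots 20 mm left and right of it run forward and back; far left is first, near left second, far right third, near right fourth. Two ribs 22 mm wide part them; between their round noses, 10 mm forward and back of the centre, lies the neutral cross channel.
- gear_lever: The gear lever: a steel stem 12 mm thick that comes up through the gate and carries a round black knob. Origin at the pivot, 70 mm above the mixer's origin; z runs along the stem to the knob. It stays where it is left and takes 3 to 5 N at the knob to move. It crosses only within about 0.04 rad of neutral; the rib noses guide it in from about 0.08.
- knob_centre (a point): Centre of the lever's round black knob (44 mm across), 210 mm along the stem from the pivot; 280 mm above the table in neutral.
- shift_fore (a joint): Forward tilt of the lever, rad: 0 neutral, +0.30 fully forward, -0.30 fully back (about 62 mm of knob travel either way along the mixer's x).
- shift_across (a joint): Sideways tilt of the lever, rad: -0.20 in the left-hand slots, +0.20 in the right-hand slots (about 42 mm of knob travel either way; positive is to the right, the mixer's -y).
- paint_jar: Small closed amber glass jar (44 mm across, 58 mm high) standing on the gearbox deck left of the gate; origin at the centre of its underside. Leave it alone.
- wrench: Open-ended spanner, 170 mm long, lying on the table in front of the gearbox. Leave it alone.
- paint_tin: Paint tin, 86 mm across, 105 mm high, on the table in front of the motor; origin at the centre of its underside. Leave it alone.
- brush_pot: Steel pot, 72 mm across, with three brushes standing up to about 205 mm, behind the motor; origin at the centre of its underside. Leave it alone.
- bowl: Green bowl, 124 mm across, 50 mm high, behind the gearbox; origin at the centre of its underside. Leave it alone.
- tape_roll: Roll of paper tape, 104 mm across, 25 mm high, lying in front of the trough; origin at the centre of its underside. Leave it alone.
- glue_bottle: White glue bottle, 56 mm across, 150 mm high, behind the trough; origin at the centre of its underside. Leave it alone.

How it is judged:
By the outcome, as a careful person would: the job done as asked, in the order asked, and still so for the second after the job is handed in, with the robot touching nothing.
It also fails if it takes over 58 s, if anything falls off the work surface, if the arm or the gripper's body presses on something with over 40 N, if the wrist force passes 120 N, or if a joint passes its speed limit or range.

### The arm

A 6-joint arm with a two-finger parallel gripper is mounted at the origin on the work surface. World frame = base frame: x ahead of the robot, y to its left, z up, the work surface at z = 0. Lengths are in m, angles in rad, forces in N, time in s.
With the tool pointing down it reaches from about 0.3 to 0.875 m from the base axis. Payload 6.4 kg.
Tool frame: the origin (TCP) lies midway between the tips of the shut fingers; the grasp point (between the pads) lies ctrl.grip_depth behind it (ctrl.grip_depth is the distance from the TCP to the grasp point, in m); x points along the fingers, y is the direction in which the jaws open and shut, and the axes are right-handed (so a half turn about x gives the same grasp; the last joint's range is limited). The gripper opens to 85 mm and grips with 20 to 120 N. Pads are 22 mm wide; open, the fingers measure 114 mm over their backs; the gripper's body (76 mm by 85 mm) begins 54 mm behind the grasp point. The pads swing forward as they close: fully open they stand 13 mm farther back than shut.
Start: joints at [-1.484, 0.181, 1.607, -0, 1.354, -0.206], TCP at [0.166, -0.551, 0.231] pointing down, gripper open.
Joint ranges: [-2.99, 2.99], [-0.89, 2.07], [0.3, 2.58], [-1.14, 4.28], [0, 2.63], [-3.12, 3.12]. Speed limits (rad/s): [2.57, 2.57, 3.01, 3.14, 3.14, 3.14].

### API

Orientations are given as a unit quaternion [w, x, y, z].
In Python, from bench import ctrl gives the robot as it stands.
- The arm moves only by the shell command python3 -m creep 'ROWS'. ROWS is text: rows parted by semicolons, each of 7 numbers parted by spaces: the opening, from 0 (shut) to 1 (fully open), then the shift along the tool's x, y, z in cm, then the turn, a rotation vector about the tool's x, y, z in rad. In form: claw x y z ax ay az; .... A call has 1 to 10 rows; each row shifts and turns the pose as measured when the row begins, along the tool's axes as they then stand; what a row does not reach is not made up. A row lasts 1/8 s, in which the tool goes at most 62.5 mm and 10.7 degrees, less where a joint would pass 70% of its speed; a pose out of reach is approached as far as the arm can. A call with a gripper value outside its range is refused whole. The fingers move at their own pace and stop on an object; the grip force is fixed at half the most. Time passes only in rows, so rows that do not move let the fingers close. It gives the time, the measured TCP pose, the force and the opening at its end, in the units of the state.
- ctrl.get_obs(): the state, without advancing time (a new reading comes with each control period).
- ctrl.camera(name): name is "scene" or "side" or "wrist"; returns (picture, depth): 400x640x3 uint8, blue, green, red; 400x640 float32, m along the optical axis (not along the pixel's ray), 0 where there is no reading.
- ctrl.calibration(name): a dict with "mtx" (3x3 intrinsics, pixels), "R" (3x3) and "t" (3): a world point X has camera coordinates R X + t; the wrist camera has in their place "tool_from_camera" (4x4, takes a point from camera to tool coordinates, whose origin is the TCP and whose axes are the tool frame's). Camera axes: x right, y down, z forward; pixel columns grow to the right and rows downward; lengths in m; the calibration is good to about 2 mm. A picture is of the moment at which its call begins: read the wrist's pose just before it. calibration takes no time and is no camera call.
- ctrl.hand_in(): hands the job in, once; it reports no verdict.
Trained networks look in the newest picture that a camera, given by its name, has taken for a name from the list of things; names that differ only in an ending like _2 or _b are one class to them, and where a whole thing is asked for, a point or a joint stands for the part that bears it (a point fixed in the world has none). Each returns a list of dicts, best first, with "confidence" (0 to 1); they miss things now and then, are a little off and sometimes report something else, mostly with a low value. They report only what shows in the picture. A call takes as long as a camera call.
- ctrl.find_in(query, camera): "rect" ([left, top, right, bottom] in pixels, round what is visible of it).
The state is a dict: "time_s": time; "q": joint angles; "dq": joint speeds; "joint_efforts": joint torques, N m; "eef_pos": TCP position; "eef_rot": TCP orientation; "wrist_force": force on the tool from outside, world axes, zero at the start; "torque": the same for the moment, N m; "opening": opening from 0.0 (shut) to 1.0 (fully open).
Only numpy, scipy, OpenCV 4.12 (cv2) and the standard library are available. Lean on these libraries where they do the work, as an engineer would, in place of code of your own. Each camera call takes 0.05 s, during which the arm holds its last target.

## Working session

There is one attempt and no reset: what is moved stays moved. The work goes in short steps, Python scripts to look and compute and a shell command to move; the robot and the scene stay as the last step left them, time stands still between calls to the robot, and variables do not carry over. Pictures are saved under pics/ and viewed, and the job is handed in when it is done.

```bash
mkdir -p pics; ls
python3 - <<'E'
from bench import ctrl
import cv2
o=ctrl.get_obs();print(o['time_s'],o['eef_pos'],o['eef_rot'],o['wrist_force'],o['opening'],ctrl.grip_depth)
for n in ['scene','side']:
    p,d=ctrl.camera(n);cv2.imwrite(f'pics/{n}0.png',p)
    c=ctrl.calibration(n);print(n,c)
    for k in ['knob_centre','gear_lever','paint_jar','mixer']:
        print(k,ctrl.find_in(k,n)[:2])
print(ctrl.get_obs()['time_s'])
E
```

```text
pics
0.0 [ 0.16592854 -0.5499632   0.23036924] [ 0.10251688  0.69957826  0.10377384 -0.69950807] [ 0.20236378  1.11106861 -0.55597429] 1.0017904816542818 0.0187
scene {'mtx': array([[396.04394328,   0.        , 323.81900421],
       [  0.        , 396.04394328, 198.48841294],
       [  0.        ,   0.        ,   1.        ]]), 'R': array([[-0.77945626, -0.62634392, -0.0118841 ],
       [-0.57383941,  0.72146996, -0.38754281],
       [ 0.2513091 , -0.2952531 , -0.9217751 ]]), 't': array([0.47188007, 0.35364034, 1.11929797])}
knob_centre [{'rect': [292.1, 172.3, 322.2, 207.5], 'confidence': 0.59}]
gear_lever [{'rect': [298.1, 174.5, 327.2, 203.5], 'confidence': 0.53}]
paint_jar [{'rect': [275.0, 204.9, 291.7, 225.8], 'confidence': 0.54}]
mixer [{'rect': [175.1, 130.6, 411.4, 368.7], 'confidence': 0.79}]
side {'mtx': array([[421.55491566,   0.        , 323.85593885],
       [  0.        , 421.55491566, 207.9431667 ],
       [  0.        ,   0.        ,   1.        ]]), 'R': array([[-0.97556625, -0.21964228, -0.00526855],
       [-0.17411178,  0.78751807, -0.59118557],
       [ 0.13399842, -0.57582337, -0.80651836]]), 't': array([0.5396912 , 0.19191094, 1.04735799])}
knob_centre [{'rect': [279.6, 194.0, 315.7, 230.9], 'confidence': 0.96}]
gear_lever [{'rect': [281.7, 196.3, 315.8, 230.5], 'confidence': 0.86}]
paint_jar [{'rect': [266.9, 239.7, 292.6, 270.8], 'confidence': 0.56}, {'rect': [218.7, 278.1, 236.8, 316.1], 'confidence': 0.51}]
mixer [{'rect': [200.7, 140.1, 390.3, 400.0], 'confidence': 0.66}, {'rect': [215.2, 280.6, 243.0, 319.4], 'confidence': 0.38}]
0.5
```

View pics/scene0.png

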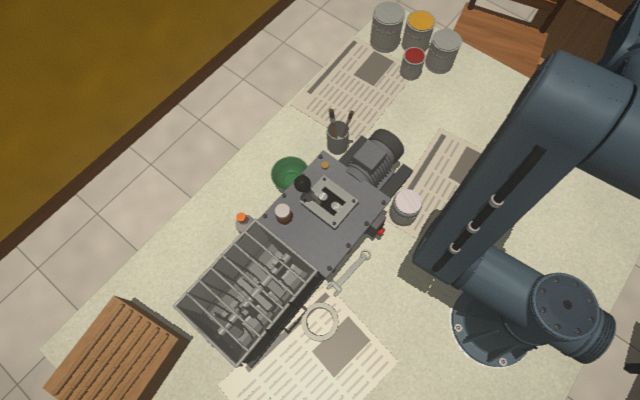

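View pics/side0.png

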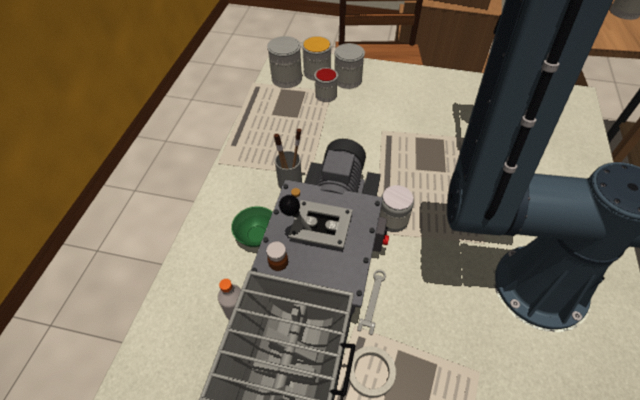

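Run:
```python
import cv2
a=cv2.imread('pics/scene0.png')[150:260,250:410];b=cv2.imread('pics/side0.png')[175:285,250:400]
cv2.imwrite('pics/za.png',cv2.resize(a,None,fx=5,fy=5,interpolation=2));cv2.imwrite('pics/zb.png',cv2.resize(b,None,fx=5,fy=5,interpolation=2))
```

```text
(no output)
```

View pics/za.png

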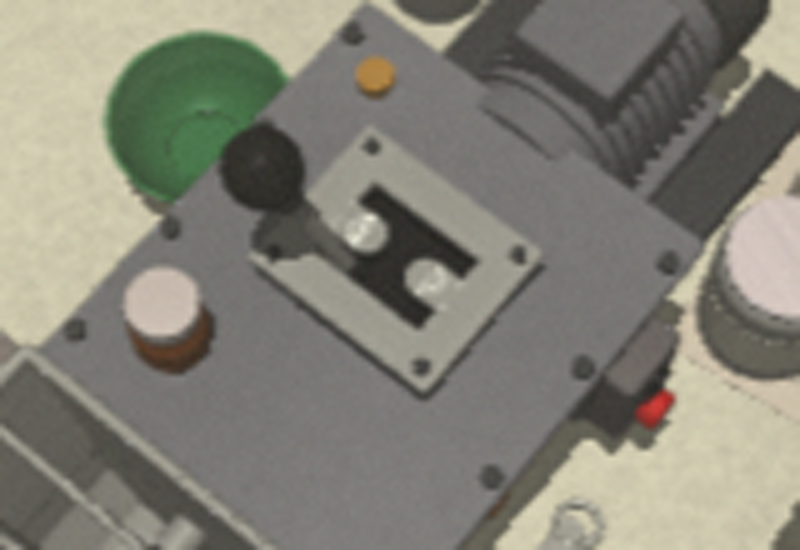

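View pics/zb.png

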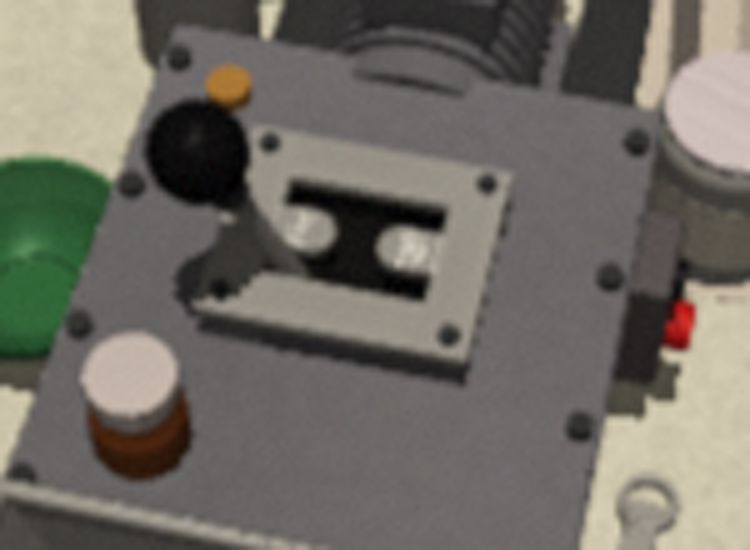

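```bash
cat > h.py <<'E'
import numpy as np
from bench import ctrl
def ray(n,uv):
    c=ctrl.calibration(n);K,R,t=c['mtx'],np.array(c['R']),np.array(c['t'])
    d=R.T@np.linalg.solve(K,[uv[0],uv[1],1]);return -R.T@t,d
def atz(n,uv,z):
    C,d=ray(n,uv);return C+d*(z-C[2])/d[2]
def tri(a,b):
    A=np.zeros((3,3));v=np.zeros(3)
    for n,uv in(('scene',a),('side',b)):
        C,d=ray(n,uv);d/=np.linalg.norm(d);P=np.eye(3)-np.outer(d,d);A+=P;v+=P@C
    return np.linalg.solve(A,v)
E
python3 - <<'E'
from h import *
np.set_printoptions(precision=4,suppress=True)
P={'scene':[(372,128),(543,258),(425,393),(252,256)],'side':[(262,126),(512,172),(465,362),(197,308)]}
off={'scene':(250,150),'side':(250,175)}
pix={}
for n in P:
    pix[n]=[((u+.5)/5-.5+off[n][0],(v+.5)/5-.5+off[n][1]) for u,v in P[n]]
    Q=np.array([atz(n,p,.172) for p in pix[n]]);print(n,Q[:,:2].tolist(),'c',Q.mean(0))
    # order: FR, NR, NL, FL
    e=(Q[0]-Q[1]+Q[3]-Q[2])/2;f=(Q[3]-Q[0]+Q[2]-Q[1])/2
    print(np.linalg.norm(e),np.linalg.norm(f),np.arctan2(e[1],e[0]),np.arctan2(-f[0],f[1]))
print('tri corners',[tri(a,b) for a,b in zip(pix['scene'],pix['side'])])
k=tri((262/5-.4+250,167/5-.4+150),(197/5-.4+250,151/5-.4+175));print('knob',k)
print('jar top',tri((162/5+249.6,300/5+149.6),(131/5+249.6,370/5+174.6)))
print('pot etc')
E
```

```text
scene [[0.6068965183895023, -0.00594380469215533], [0.4841085035805268, -0.002448542176251678], [0.4865673193052297, 0.09881195293844203], [0.6095421700950947, 0.095822303306423]] c [0.5468 0.0466 0.172 ]
0.12292420448483694 0.10154538044571627 -0.026380745863666018 -0.025136569423566683
side [[0.606140481606833, -0.004909744722662146], [0.4863675914703367, -0.003933479832496034], [0.4877938402258574, 0.10101973695451782], [0.6089568319621915, 0.0994716561409893]] c [0.5473 0.0479 0.172 ]
0.12047455280584178 0.10468880288044881 -0.010476867629683018 -0.020264294617429898
tri corners [array([ 0.607 , -0.0065,  0.1701]), array([ 0.4851, -0.0025,  0.1731]), array([0.4882, 0.0967, 0.1646]), array([0.612 , 0.0934, 0.1623])]
knob [0.6074 0.0807 0.2643]
jar top [0.6206 0.153  0.2024]
pot etc
```

```bash
cat >> h.py <<'E'
from scipy.spatial.transform import Rotation as Ro
np.set_printoptions(precision=4,suppress=True)
G=np.array([.547,.0472]);YAW=-.021
def rot(o=None):
    o=o or ctrl.get_obs();q=o['eef_rot'];return Ro.from_quat([q[1],q[2],q[3],q[0]])
def plan(p,tooly=None):
    o=ctrl.get_obs();r=rot(o);d=np.array(p)-o['eef_pos']
    print('t',o['time_s'],'pos',o['eef_pos'],'F',o['wrist_force'],'tool cm',r.inv().apply(d)*100)
E
python3 - <<'E'
from h import *
r=rot();print(r.as_matrix())
c=np.cos(YAW);s=np.sin(YAW)
# wanted: x down, y along mixer -y or x
for nm,y in (('y=+x',[c,s,0]),('y=-x',[-c,-s,0]),('y=+y',[-s,c,0]),('y=-y',[s,-c,0])):
    x=np.array([0,0,-1.]);R=np.array([x,y,np.cross(x,y)]).T
    print(nm,(r.inv()*Ro.from_matrix(R)).as_rotvec())
plan([.665,.082,.35])
E
```

```text
[[ 0.      0.2886 -0.9574]
 [ 0.0001 -0.9574 -0.2886]
 [-1.     -0.0001 -0.0001]]
y=+x [-1.257  -0.0001  0.    ]
y=-x [1.8846 0.     0.0001]
y=+y [-2.8278 -0.0001 -0.0001]
y=-y [ 0.3138 -0.      0.0001]
t 0.5 pos [ 0.166  -0.5505  0.2312] F [-0.3154  0.3282 -0.1471] tool cm [-11.8682 -46.1586 -66.0337]
```

```bash
python3 -m creep '0 -5 0 0 0.16 0 0; 0 -5 0 0 0.154 0 0; 0 -2 0 0 0 0 0'
python3 - <<'E'
from h import *
print(rot().as_matrix(),ctrl.get_obs()['q']);plan([.67,.082,.35])
E
```

```text
time_s: 0.88
eef_pos: [0.1658, -0.5492, 0.3518]
eef_rot: [0.013, -0.707, 0.009, 0.707]
wrist_force: [-0.4, 0.4, -0.5]
opening: 0.381
[[-0.0005 -0.0319 -0.9995]
 [ 0.0059 -0.9995  0.0319]
 [-1.     -0.0059  0.0007]] [-1.4844  0.1091  1.4478  0.      1.5907  0.1183]
t 0.875 pos [ 0.1658 -0.5492  0.3518] F [-0.4183  0.3608 -0.4692] tool cm [  0.5306 -64.6923 -48.3814]
```

```bash
python3 -m creep '0 0 -4.5 -3.4 0 0 0; 0 0 -4.5 -3.4 0 0 0; 0 0 -4.5 -3.4 0 0 0; 0 0 -4.5 -3.4 0 0 0; 0 0 -4.5 -3.4 0 0 0; 0 0 -4.5 -3.4 0 0 0; 0 0 -4.5 -3.4 0 0 0; 0 0 -4.5 -3.4 0 0 0; 0 0 -4.5 -3.4 0 0 0; 0 0 -4.5 -3.4 0 0 0'
python3 - <<'E'
from h import *
print(rot().as_matrix(),ctrl.get_obs()['q']);plan([.67,.082,.35])
E
```

```text
time_s: 2.12
eef_pos: [0.5294, -0.1019, 0.357]
eef_rot: [-0.013, 0.709, -0.016, -0.705]
wrist_force: [-0.1, -1.8, -0.1]
opening: -0.002
[[ 0.0054 -0.0406 -0.9992]
 [-0.0038 -0.9992  0.0406]
 [-1.      0.0036 -0.0056]] [-0.4096  0.0185  1.5332 -0.0013  1.5835  1.2018]
t 2.125 pos [ 0.5294 -0.1019  0.357 ] F [-0.0574 -1.8215 -0.0559] tool cm [  0.705  -18.9473 -13.2951]
```

```bash
python3 -m creep '0 0 -3 -4.5 0 0 0; 0 0 -4 -4.5 0 0 0; 0 0 -4 -3 0 0 0; 0 0 -4 -1.3 0.02 0 0; 0 0 -3 0 0 0 0; 0 0 -1 0 0 0 0'
python3 - <<'E'
from h import *
print(rot().as_matrix(),ctrl.get_obs()['q']);plan([.667,.082,.252])
import cv2
for n in ['scene','side']:
    p,d=ctrl.camera(n);x,y=(230,130) if n=='scene' else (220,130)
    cv2.imwrite(f'pics/{n}1.png',cv2.resize(p[y:y+150,x:x+200],None,fx=4,fy=4,interpolation=2))
E
```

```text
time_s: 2.88
eef_pos: [0.6764, 0.0926, 0.3554]
eef_rot: [-0.019, 0.709, -0.022, -0.705]
wrist_force: [0.3, -0.6, 1.0]
opening: 0.002
[[ 0.0052 -0.0569 -0.9984]
 [-0.0045 -0.9984  0.0569]
 [-1.      0.0042 -0.0054]] [-0.0353  0.354   1.1483 -0.0044  1.634   1.5921]
t 2.875 pos [0.6764 0.0926 0.3554] F [ 0.3062 -0.6453  1.0403] tool cm [10.3432  1.0653  0.9391]
```

View pics/side1.png

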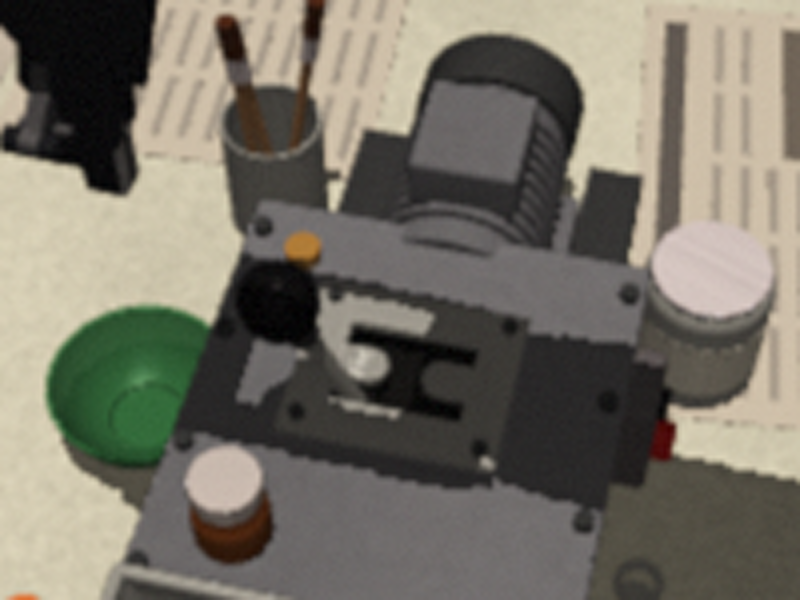

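View pics/scene1.png

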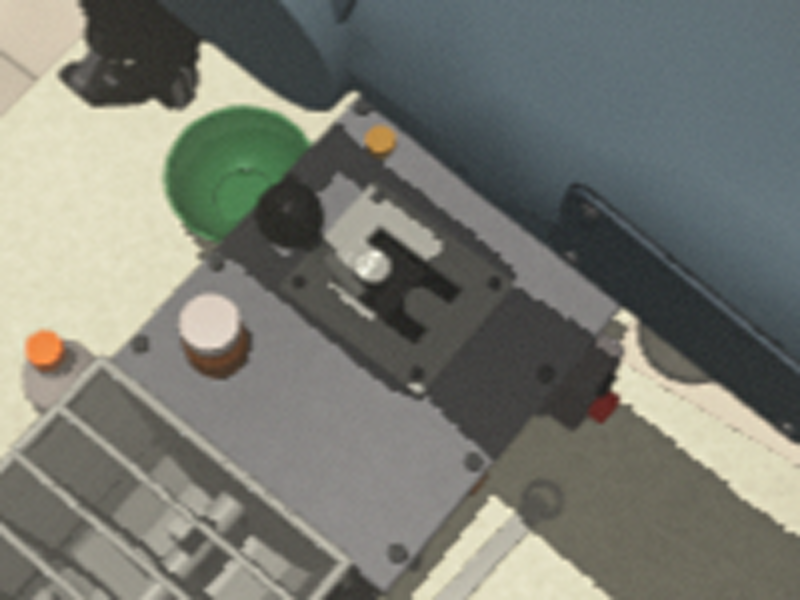

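Run:
```python
from h import *
o=ctrl.get_obs();print(o['eef_pos'],o['time_s'])
for n,(x,y) in (('scene',(230,130)),('side',(220,130))):
    c=ctrl.calibration(n);p=c['mtx']@(c['R']@o['eef_pos']+c['t']);p=p[:2]/p[2];print(n,p,(p-[x,y])*4)
print('knob',tri((290/4+229.6,214/4+129.6),(277/4+219.6,301/4+129.6)))
```

```text
[0.6763 0.0915 0.3556] 2.975
scene [274.3101 153.4511] [177.2404  93.8043]
side [248.853  174.1362] [115.4121 176.5448]
knob [0.6077 0.0803 0.2634]
```

```bash
python3 -m creep '0 5 1 0 0 0 0; 0 5 0 0 0 0 0; 0 0.3 0 0 -0.03 0 0; 0 0 0 0 0 0 0'
python3 - <<'E'
from h import *
print(rot().as_matrix());plan([.645,.081,.252])
E
```

```text
time_s: 3.48
eef_pos: [0.6778, 0.0748, 0.2552]
eef_rot: [-0.008, 0.711, -0.013, -0.703]
wrist_force: [-0.3, -0.5, 0.2]
opening: -0.0
[[ 0.012  -0.0303 -0.9995]
 [-0.0072 -0.9995  0.0302]
 [-0.9999  0.0068 -0.0122]]
t 3.475 pos [0.6778 0.0748 0.2552] F [-0.2923 -0.5484  0.1735] tool cm [ 0.2763 -0.5204  3.3033]
```

```bash
python3 -m creep '0 0.3 -0.6 1.5 0 0.01 0; 0 0 0 1.5 0 0 0; 0 0 0 0.8 0 0 0; 0 0 0 0.8 0 0 0; 0 0 0 0.8 0 0 0'
python3 - <<'E'
from h import *
print(rot().as_matrix());plan([.58,.084,.252])
E
```

```text
time_s: 4.1
eef_pos: [0.6299, 0.0803, 0.264]
eef_rot: [-0.009, 0.723, -0.014, -0.691]
wrist_force: [6.0, 1.3, 4.9]
opening: -0.004
[[ 0.0449 -0.0326 -0.9985]
 [-0.0087 -0.9994  0.0323]
 [-0.999   0.0073 -0.0451]]
t 4.1 pos [0.6299 0.0803 0.264 ] F [5.9884 1.3181 4.852 ] tool cm [ 0.9716 -0.2191  5.0497]
```

```bash
python3 -m creep '0 0.7 0 -0.2 0 -0.045 0; 0 0.7 0 0 0 0 0; 0 0 0 0.5 0 0 0'
python3 - <<'E'
from h import *
print(rot().as_matrix());plan([.58,.084,.252])
E
```

```text
time_s: 4.47
eef_pos: [0.6284, 0.0801, 0.2524]
eef_rot: [-0.009, 0.709, -0.014, -0.705]
wrist_force: [5.5, 0.2, 1.3]
opening: 0.001
[[ 0.0057 -0.0327 -0.9994]
 [-0.0074 -0.9994  0.0327]
 [-1.      0.0072 -0.006 ]]
t 4.475 pos [0.6284 0.0801 0.2524] F [5.4551 0.2053 1.321 ] tool cm [ 0.0139 -0.2281  4.8536]
```

```bash
python3 -m creep '0 0.1 0 0.8 0 -0.006 0; 0 0.1 0 0.8 0 -0.006 0; 0 0.1 0 0.8 0 -0.006 0; 0 0.1 0 0.8 0 -0.006 0; 0 0.1 0 0.6 0 -0.006 0'
python3 - <<'E'
from h import *
print(rot().as_matrix());plan([.58,.084,.252])
import cv2
for n in ['scene','side']:
    p,d=ctrl.camera(n);x,y=(230,130) if n=='scene' else (220,130)
    cv2.imwrite(f'pics/{n}2.png',cv2.resize(p[y:y+150,x:x+200],None,fx=4,fy=4,interpolation=2))
E
```

```text
time_s: 5.1
eef_pos: [0.594, 0.0817, 0.2539]
eef_rot: [0.009, -0.706, 0.014, 0.708]
wrist_force: [4.6, 0.6, 2.8]
opening: 0.0
[[-0.0039 -0.0327 -0.9995]
 [-0.0061 -0.9994  0.0327]
 [-1.      0.0063  0.0037]]
t 5.1 pos [0.594  0.0817 0.2539] F [4.6038 0.649  2.8347] tool cm [ 0.1985 -0.1807  1.4082]
```

View pics/side2.png

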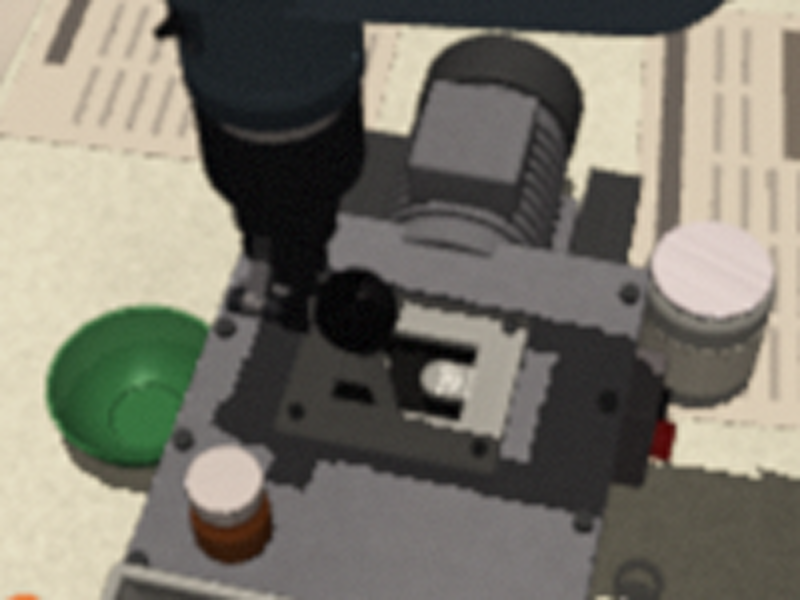

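View pics/scene2.png

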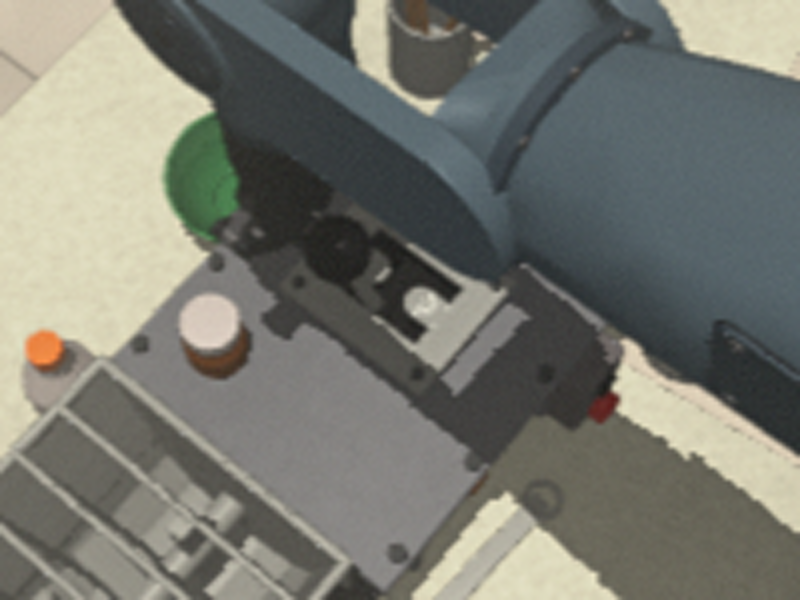

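Run:
```python
from h import *
k=tri((337/4+229.6,249/4+129.6),(356/4+219.6,310/4+129.6));print('knob',k); plan([.58,.084,.252])
for n,p in(('scene',(337/4+229.6,249/4+129.6)),('side',(356/4+219.6,310/4+129.6))): print(atz(n,p,.272))
```

```text
knob [0.565  0.0841 0.2736]
t 5.2 pos [0.5936 0.0818 0.2535] F [3.4473 0.2521 2.4064] tool cm [ 0.1588 -0.1807  1.3677]
[0.5661 0.0833 0.272 ]
[0.5648 0.0832 0.272 ]
```

```bash
python3 -m creep '0 0.1 0 0.7 0 0 0; 0 0.1 0 0.7 0 0 0; 0 0.1 0 0.5 0 0 0; 0 0 0 0 0 0 0'
python3 - <<'E'
from h import *
print(rot().as_matrix());plan([.5757,.084,.252])
import cv2
for n in ['scene','side']:
    p,d=ctrl.camera(n);x,y=(230,130) if n=='scene' else (220,130)
    cv2.imwrite(f'pics/{n}3.png',cv2.resize(p[y:y+150,x:x+200],None,fx=4,fy=4,interpolation=2))
E
```

```text
time_s: 5.7
eef_pos: [0.5734, 0.0823, 0.25]
eef_rot: [0.009, -0.705, 0.014, 0.709]
wrist_force: [2.5, 0.2, 1.1]
opening: -0.0
[[-0.0059 -0.0328 -0.9994]
 [-0.0063 -0.9994  0.0328]
 [-1.      0.0065  0.0057]]
t 5.7 pos [0.5734 0.0823 0.25  ] F [2.522  0.162  1.0765] tool cm [-0.2016 -0.1781 -0.2189]
```

View pics/side3.png

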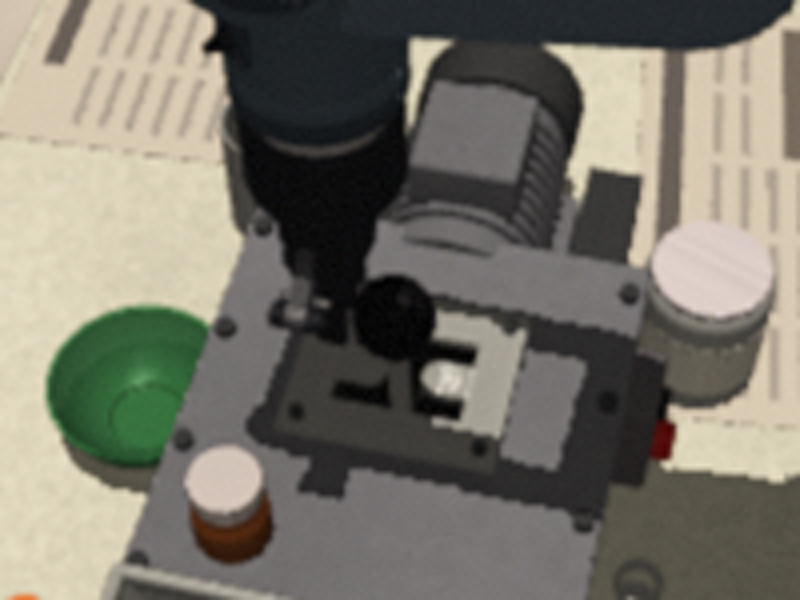

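View pics/scene3.png

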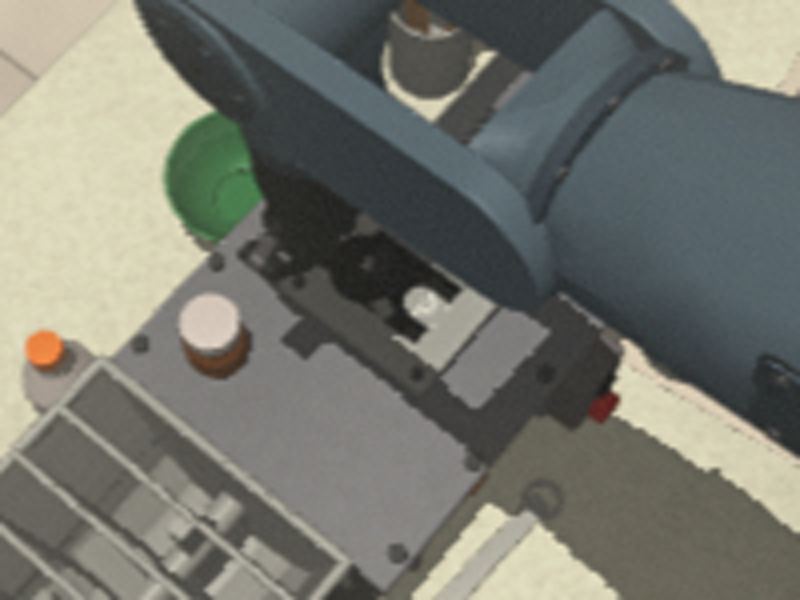

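Run:
```python
from h import *
b=(395/4+219.6,316/4+129.6);a=(366/4+229.6,267/4+129.6)
print(tri(a,b),atz('side',b,.276),atz('scene',a,.276))
plan([0.59,.135,.31])
```

```text
[0.5451 0.0807 0.2694] [0.5438 0.0854 0.276 ] [0.5432 0.0828 0.276 ]
t 5.8 pos [0.5737 0.0822 0.25  ] F [ 3.3516 -0.1862  1.0413] tool cm [-6.0415 -5.2889 -1.4171]
```

```bash
python3 -m creep '0 -0.5 0 -2 0 0 0; 0 -0.7 -3.5 0 0 0 0; 0 0 -3 1.5 0 0 0; 0 0 0 3.1 0 0 0; 0 0 0 0 0 0 0'
python3 - <<'E'
from h import *
print(rot().as_matrix());plan([.546,.128,.262])
E
```

```text
time_s: 6.42
eef_pos: [0.544, 0.1492, 0.2563]
eef_rot: [0.009, -0.698, 0.015, 0.716]
wrist_force: [-0.6, -0.6, -0.2]
opening: 0.002
[[-0.025  -0.0336 -0.9991]
 [-0.0078 -0.9994  0.0339]
 [-0.9997  0.0086  0.0247]]
t 6.425 pos [0.544  0.1492 0.2563] F [-0.5636 -0.5741 -0.2042] tool cm [-0.5538  2.1218 -0.2528]
```

```bash
python3 -m creep '0 -0.4 1.5 0 0 0.025 0; 0 -0.3 0.8 0 0 0 0; 0 0 0.6 0 0 0 0; 0 0 0.6 0 0 0 0; 0 0 0.6 0 0 0 0'
python3 - <<'E'
from h import *
print(rot().as_matrix());plan([.545,.042,.262])
E
```

```text
time_s: 7.05
eef_pos: [0.5442, 0.1058, 0.265]
eef_rot: [-0.01, 0.708, -0.014, -0.706]
wrist_force: [0.2, 4.7, 3.7]
opening: 0.0
[[ 0.0023 -0.0351 -0.9994]
 [-0.0056 -0.9994  0.0351]
 [-1.      0.0055 -0.0025]]
t 7.05 pos [0.5442 0.1058 0.265 ] F [0.2189 4.6555 3.6601] tool cm [ 0.3331  6.3765 -0.2988]
```

Contact is made and the lever is moving across at about 5 N.

```bash
python3 -m creep '0 0.1 0.7 0 0 0 0; 0 0.1 0.8 0 0 0 0; 0 0.1 0.8 0 0 0 0; 0 0.1 0.8 0 0 0 0'
python3 - <<'E'
from h import *
print(rot().as_matrix()[:,0]);plan([.545,.042,.262])
import cv2
for n in ['scene','side']:
    p,d=ctrl.camera(n);x,y=(230,130) if n=='scene' else (220,130)
    cv2.imwrite(f'pics/{n}4.png',cv2.resize(p[y:y+150,x:x+200],None,fx=4,fy=4,interpolation=2))
E
```

```text
time_s: 7.55
eef_pos: [0.5438, 0.0737, 0.2618]
eef_rot: [-0.011, 0.709, -0.014, -0.705]
wrist_force: [0.1, 3.9, 3.2]
opening: 0.004
[ 0.0042 -0.0042 -1.    ]
t 7.55 pos [0.5438 0.0737 0.2618] F [0.1085 3.8827 3.1773] tool cm [-0.0094  3.1649 -0.2247]
```

View pics/side4.png

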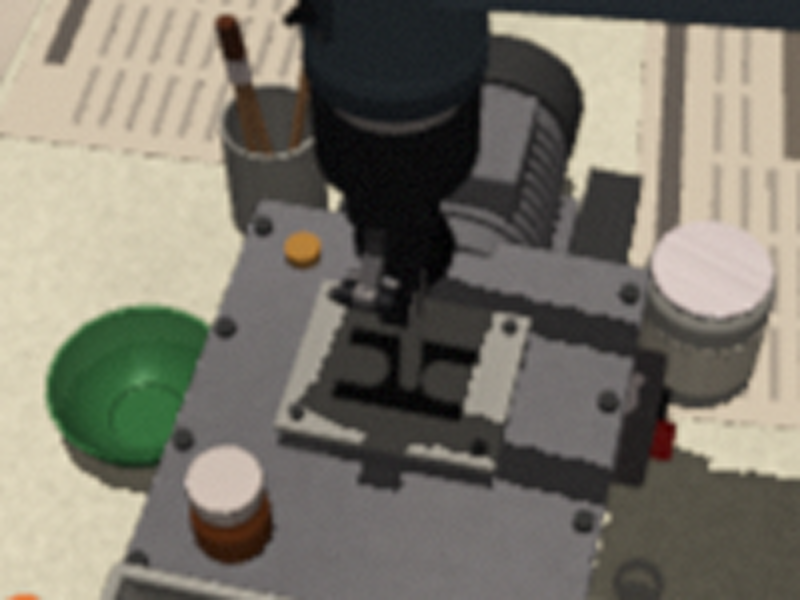

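```bash
python3 -m creep '0 0.1 0.8 0 0 0 0; 0 0.1 0.8 0 0 0 0; 0 0.1 0.8 0 0 0 0; 0 0.1 0.6 0 0 0 0'
python3 - <<'E'
from h import *
print(rot().as_matrix()[:,0]);plan([.545,.042,.262])
E
```

```text
time_s: 8.15
eef_pos: [0.5425, 0.0415, 0.2572]
eef_rot: [-0.011, 0.708, -0.014, -0.706]
wrist_force: [0.3, 3.6, 2.7]
opening: 0.0
[ 0.0033 -0.0049 -1.    ]
t 8.15 pos [0.5425 0.0415 0.2572] F [0.2993 3.5892 2.6825] tool cm [-0.4753 -0.0535 -0.2483]
```

```bash
python3 -m creep '0 0 0.6 0 0 0 0; 0 0 0.3 0 0 0 0'
python3 - <<'E'
from h import *
print(rot().as_matrix()[:,0]);plan([.545,.038,.262])
import cv2
for n in ['scene','side']:
    p,d=ctrl.camera(n);x,y=(230,130) if n=='scene' else (220,130)
    cv2.imwrite(f'pics/{n}5.png',cv2.resize(p[y:y+150,x:x+200],None,fx=4,fy=4,interpolation=2))
E
```

```text
time_s: 8.4
eef_pos: [0.5417, 0.032, 0.2563]
eef_rot: [-0.011, 0.708, -0.014, -0.706]
wrist_force: [1.5, 5.5, -1.1]
opening: -0.0
[ 0.0017 -0.0038 -1.    ]
t 8.4 pos [0.5417 0.032  0.2563] F [ 1.5485  5.5039 -1.0741] tool cm [-0.5745 -0.6052 -0.312 ]
```

View pics/side5.png

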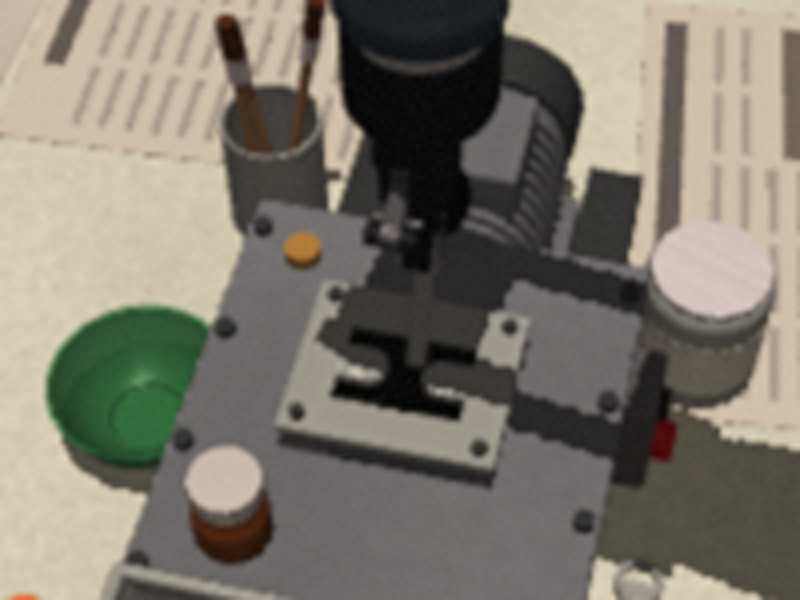

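View pics/scene5.png

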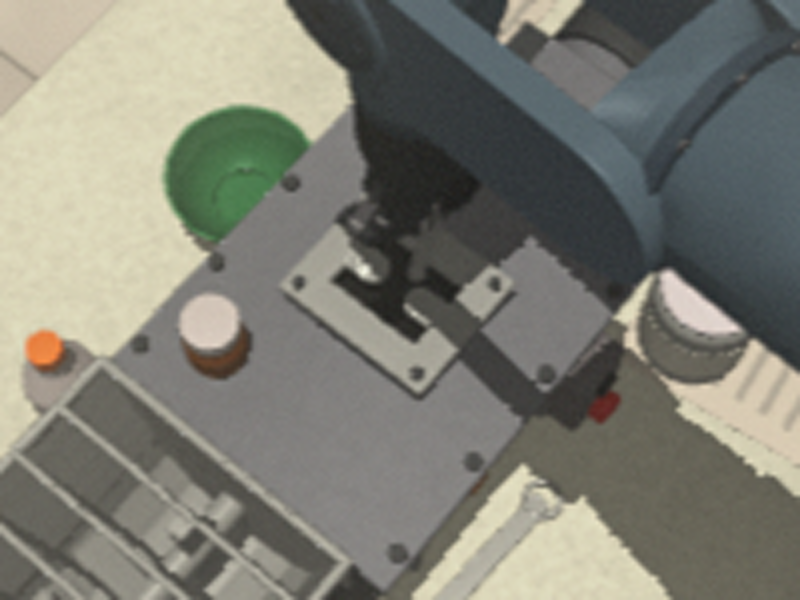

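```bash
python3 -m creep '0 0 0.4 0 0 0 0'
python3 - <<'E'
from h import *
plan([.545,.038,.262])
E
```

```text
time_s: 8.62
eef_pos: [0.5414, 0.0291, 0.2559]
eef_rot: [-0.012, 0.707, -0.013, -0.707]
wrist_force: [0.9, 8.0, -0.8]
opening: 0.003
t 8.625 pos [0.5414 0.0291 0.2559] F [ 0.8596  7.9871 -0.7754] tool cm [-0.6128 -0.9033 -0.3301]
```

```bash
python3 -m creep '0 0 -2 0 0 0 0; 0 0 -0.5 2.5 0 0 0; 0 0 0 3 0 0 0; 0 0 2.5 0.3 0 0 0; 0 0 1.5 0 0 0 0; 0 0 0 0 0 0 0'
python3 - <<'E'
from h import *
print(rot().as_matrix());plan([.48,.001,.258])
import cv2
for n in ['scene','side']:
    p,d=ctrl.camera(n);x,y=(230,130) if n=='scene' else (220,130)
    cv2.imwrite(f'pics/{n}6.png',cv2.resize(p[y:y+150,x:x+200],None,fx=4,fy=4,interpolation=2))
E
```

```text
time_s: 9.38
eef_pos: [0.48, 0.0119, 0.2543]
eef_rot: [0.01, -0.706, 0.016, 0.708]
wrist_force: [-0.1, -0.2, 0.7]
opening: -0.003
[[-0.0035 -0.0363 -0.9993]
 [-0.0093 -0.9993  0.0364]
 [-1.      0.0094  0.0031]]
t 9.375 pos [0.48   0.0119 0.2543] F [-0.1024 -0.2328  0.717 ] tool cm [-0.3549  1.0901 -0.038 ]
```

View pics/side6.png

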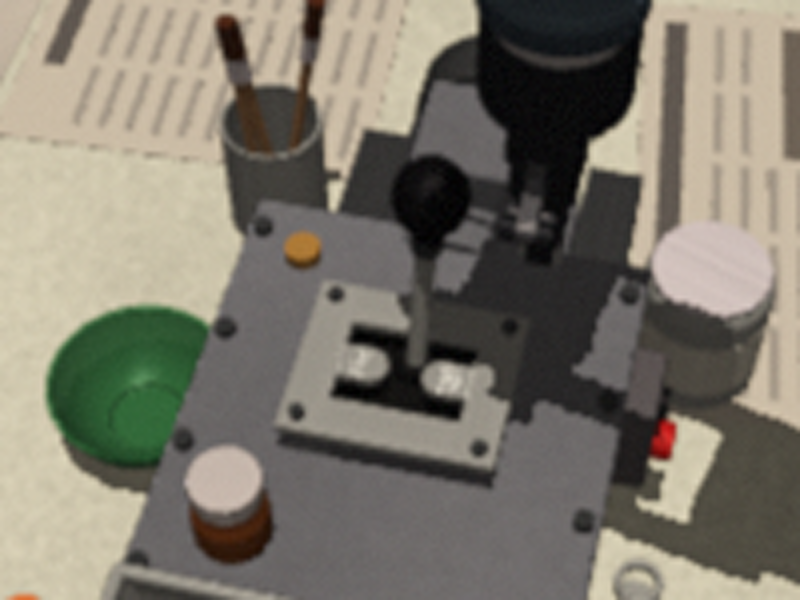

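View pics/scene6.png

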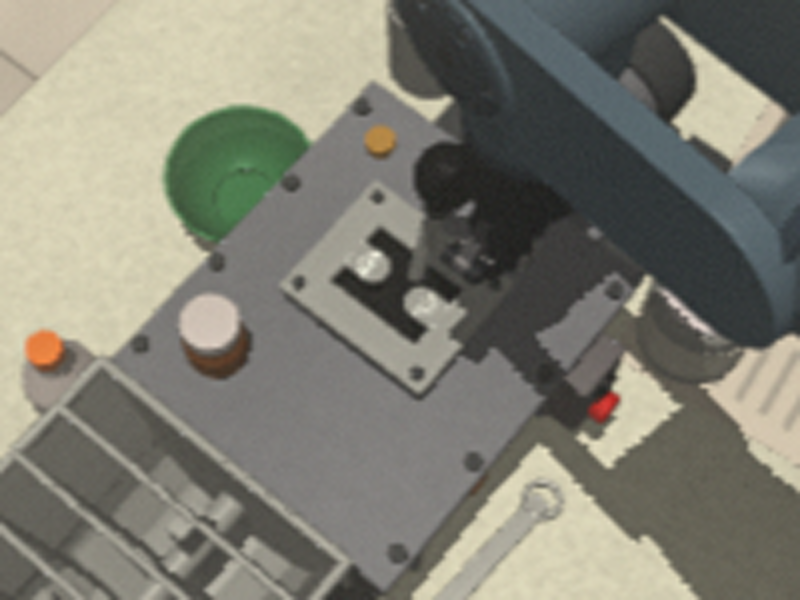

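Run:
```python
from h import *
b=(431/4+219.6,195/4+129.6);a=(444/4+229.6,175/4+129.6)
k=tri(a,b);print(k,atz('side',b,.276));plan([.5,k[1],.258])
```

```text
[0.5439 0.003  0.2754] [0.5433 0.0038 0.276 ]
t 9.475 pos [0.4801 0.0128 0.2543] F [-0.3204 -0.9825  0.6176] tool cm [-0.3651  0.9143 -2.0187]
```

```bash
python3 -m creep '0 -0.2 0.9 -1.5 0 0 0; 0 0 0 -1 0 0 0; 0 0 0 -0.8 0 0 0; 0 0 0 -0.8 0 0 0'
python3 - <<'E'
from h import *
print(rot().as_matrix());plan([.577,.002,.256])
E
```

```text
time_s: 9.98
eef_pos: [0.5233, 0.0024, 0.2562]
eef_rot: [0.009, -0.705, 0.015, 0.709]
wrist_force: [-3.9, 0.0, 2.5]
opening: 0.0
[[-0.0059 -0.0342 -0.9994]
 [-0.0088 -0.9994  0.0343]
 [-0.9999  0.009   0.0056]]
t 9.975 pos [0.5233 0.0024 0.2562] F [-3.9405  0.0093  2.4955] tool cm [-0.0081 -0.1417 -5.366 ]
```

```bash
python3 -m creep '0 0.1 0 -0.8 0 0.005 0; 0 0.1 0 -0.8 0 0 0; 0 0.1 0 -0.8 0 0 0; 0 0.1 0 -0.8 0 0 0; 0 0.1 0 -0.8 0 0 0'
python3 - <<'E'
from h import *
print(rot().as_matrix()[:,0]);plan([.577,.002,.254])
E
```

```text
time_s: 10.6
eef_pos: [0.5656, 0.0017, 0.2507]
eef_rot: [0.009, -0.706, 0.015, 0.708]
wrist_force: [-2.4, 0.3, 2.4]
opening: -0.001
[-0.0018 -0.0083 -1.    ]
t 10.6 pos [0.5656 0.0017 0.2507] F [-2.417   0.3469  2.4176] tool cm [-0.3343 -0.0667 -1.1424]
```

```bash
python3 -m creep '0 0 0 -0.7 0 0 0; 0 0 0 -0.5 0 0 0; 0 0 0 -0.4 0 0 0'
python3 - <<'E'
from h import *
print(rot().as_matrix()[:,0]);plan([.577,.002,.254])
E
```

```text
time_s: 10.98
eef_pos: [0.5782, 0.0018, 0.2486]
eef_rot: [0.009, -0.702, 0.014, 0.712]
wrist_force: [-23.3, 1.3, 13.7]
opening: 0.002
[-0.0149 -0.0069 -0.9999]
t 10.975 pos [0.5782 0.0018 0.2486] F [-23.2946   1.3316  13.7438] tool cm [-0.5405 -0.0071  0.1281]
```

Hard stop reached (force rose to 23 N). I back off and look.

```bash
python3 -m creep '0 0 0 2 0 0 0; 0 0 0 4 0 0 0; 0 -2 0 4 0 0.01 0; 0 -3 0 2 0 0 0; 0 -4 0 0 0 0 0; 0 0 0 0 0 0 0; 0 0 0 0 0 0 0'
python3 - <<'E'
from h import *
plan([.577,.002,.254])
import cv2
for n in ['scene','side']:
    p,d=ctrl.camera(n);x,y=(230,130) if n=='scene' else (220,130)
    cv2.imwrite(f'pics/{n}7.png',cv2.resize(p[y:y+150,x:x+200],None,fx=4,fy=4,interpolation=2))
E
```

```text
time_s: 11.85
eef_pos: [0.4605, 0.0046, 0.3438]
eef_rot: [-0.008, 0.71, -0.016, -0.704]
wrist_force: [0.5, -0.3, -0.3]
opening: -0.0
t 11.85 pos [0.4605 0.0046 0.3438] F [ 0.5228 -0.2868 -0.3073] tool cm [  9.0884  -0.2394 -11.5726]
```

View pics/side7.png

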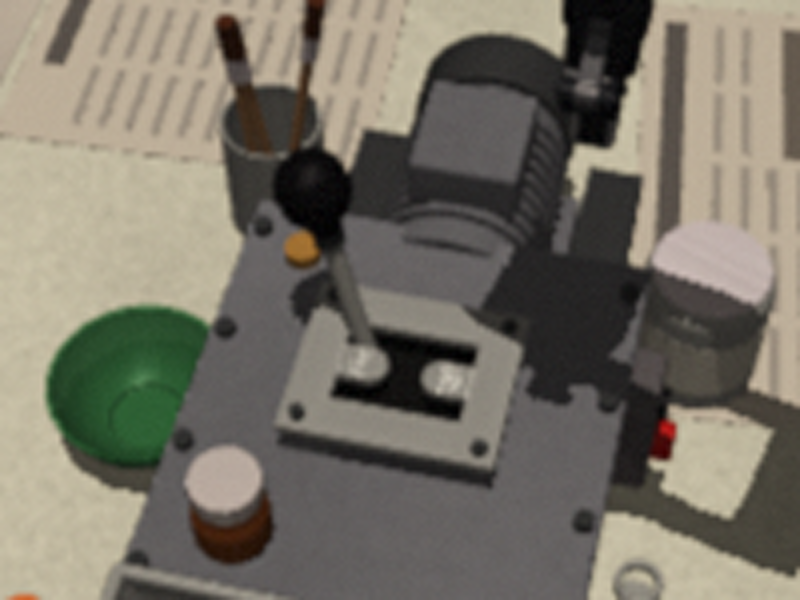

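View pics/scene7.png

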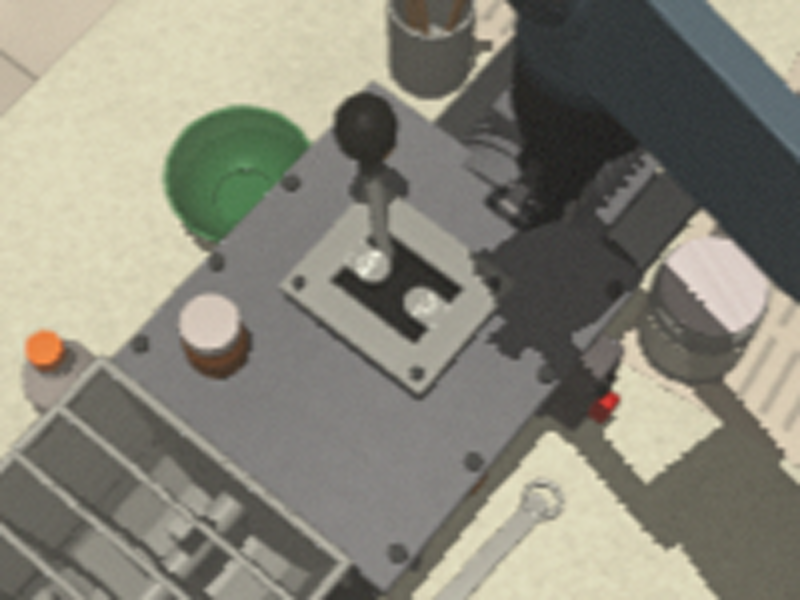

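Run:
```python
from h import *
k=tri((366/4+229.6,127/4+129.6),(313/4+219.6,189/4+129.6));print(k)
e=k[:2]-G;c,s=np.cos(YAW),np.sin(YAW);print('mixer',c*e[0]+s*e[1],-s*e[0]+c*e[1])
print(np.array(k[:2])-[.5439,.003])
```

```text
[0.6097 0.0009 0.2609]
mixer 0.06368337257831813 -0.04497413632975637
[ 0.0658 -0.0021]
```

Run:
```python
from h import *
o=ctrl.get_obs();print(o['time_s'],o['dq'],o['wrist_force']);print(ctrl.hand_in())
```

```text
11.95 [ 0.0002  0.0089  0.0102 -0.0003  0.006  -0.002 ] [ 0.2564  0.0613 -0.183 ]
the job is handed in; nothing more can be done
None
```

The mixer is in third gear, and I handed the job in at about 12 s. With the fingers shut and no grip, I pushed the knob back out of first into the neutral channel. I then pushed it right to the slot wall (about 8 N there) and forward until it stopped.

**Lever position:** after I backed off, both cameras put the knob about 64 mm forward and 45 mm right of the gate centre. Third should be about 62 mm and 42 mm, so this agrees within the 2–3 mm measuring error.

**Order of moves:** while crossing, the pictures showed the stem in the cross channel. It never entered fourth.

**Force:** moving the lever took roughly 4–6 N. The push against third's end stop briefly read 23 N along x plus 14 N upward. That is harder than "gentle" but well inside the limits.

**Surroundings:** the jar, bowl and spanner show no visible change in the last pictures. The tin and brush pot were partly hidden or shaded by the arm, and what shows of them had not moved. I did not recheck the glue bottle or the tape roll closely, but no move went near them. At hand-in the gripper stood clear at 0.34 m height with no load on the wrist.

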